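Put away a returned stack of video gear

ROBOT

A 6-joint arm with a two-finger parallel gripper is mounted at the origin on the work surface. World frame = base frame: x ahead of the robot, y to its left, z up, the work surface at z = 0. Lengths are in m, angles in rad, forces in N, time in s.
With the tool pointing down it reaches from about 0.35 to 0.85 m from the base axis. Payload 8.1 kg.
Tool frame: the origin (TCP) lies midway between the tips of the shut fingers; the grasp point (between the pads) lies 19 mm behind it; z points along the fingers, y is the line along which they close (so a half turn about z gives the same grasp; the last joint's range is limited). The gripper opens to 93 mm and grips with 3 to 60 N. Pads are 15 mm wide; open, the fingers measure 128 mm over their backs; the gripper's body (75 mm by 188 mm) begins 65 mm behind the grasp point.
Start: joints at [-1.398, 0.13, 1.488, -0, 1.523, -0.085], TCP at [0.153, -0.58, 0.219] pointing down, gripper open.
Joint ranges: [-2.96, 2.96], [-0.89, 2.26], [0.02, 2.5], [-1.34, 4.48], [0, 2.73], [-2.66, 2.66]. Speed limits (rad/s): [2.39, 2.39, 2.79, 3.14, 3.14, 3.14].

INTERFACE

Orientations are given as a rotation vector (axis times angle).
In Python, from plant import read_state, read_camera, camera_model, close_job gives the robot as it stands. The module is installed in compiled form; this text tells all that it offers.
- The arm moves only by the tool carry_out, never from a script. Its argument "moves" is a list of rows, each an object of numbers: "jaw": the finger opening in m, from 0 to 0.093; "dx", "dy", "dz": the shift along the tool's x, y, z in m; "yaw": the turn about the tool's z in rad. In form: [{"jaw": .., "dx": .., "dy": .., "dz": .., "yaw": ..}, ...]. A call has 1 to 8 rows; each row shifts and turns the commanded pose from where the row before left it, along the tool's axes as they then stand; what a row does not reach is not made up. A row lasts 1/8 s, in which the tool goes at most 62.5 mm and 10.7 degrees, less where a joint would pass 70% of its speed; a pose out of reach is approached as far as the arm can. A call is refused whole if a number of a shift passes 0.0625 or a number of a turn 0.188, either way. A call with a gripper value outside its range is refused whole. The fingers move at their own pace and stop on an object; "grip_force" is the grip in N (left out, the last holds). Time passes only in rows, so rows that do not move let the fingers close. It gives the time, the measured TCP pose, the force, the opening and the grip force at its end, in the units of the state.
- read_state(): the state, without advancing time (a new reading comes with each control period).
- read_camera(name): name is "scene" or "top" or "wrist"; returns the picture (400x640x3 uint8, red, green, blue); there is no depth.
- camera_model(name): a dict with "camera_matrix" (3x3 intrinsics, pixels), "k1" (the pictures are not rectified: a ray, as slopes to the right and down, at radius r is drawn at 1 + k1 r^2 times it, then the intrinsics apply), "view" (4x4, takes a point from world to camera coordinates). Camera axes: x right, y up, looking along -z (the intrinsics and any distortion apply to the point x, -y, -z); pixel columns grow to the right and rows downward; lengths in m; the calibration is good to about 2 mm. A picture is of the moment at which its call begins: read the wrist's pose just before it. camera_model takes no time and is no camera call; for the wrist camera it gives the pose at the moment of the call.
- close_job(): hands the job in; it is judged then, once.
The state is a dict: "t": time; "q": joint angles; "dq": joint speeds; "joint_torque": joint torques, N m; "tool_pos": TCP position; "orientation": TCP orientation; "force": force on the tool from outside, world axes, zero at the start; "wrist_torque": the same for the moment, N m; "opening": finger opening in m; "gripper_force": force on a finger pad.
Only numpy, scipy, OpenCV 4.12 (cv2) and the standard library are available. Lean on these libraries where they do the work, as an engineer would, in place of code of your own. Each camera call takes 0.05 s, during which the arm holds its last target. There are 200 camera calls.

TASK

Take the returned stack of video gear apart and put everything away: lay the white hub, the aluminium converter and the long black case each flat, right way up, in the foam tray cut to its size, and set the grey battery lengthwise on the upper half of the roller lane and let it roll down to the stop. Set the gear down rather than dropping it, and leave the tape roll and the spray can where they are.

Things in the scene. Friction and masses are not known exactly. Their poses are not given: they have to be found in the camera images.
- hub_center (a point): Centre (half-way up) of the loose white network hub, a box 124 long (x) x 62 wide (y) x 40 high (z) mm, a row of ports on one long side, about 0.4 kg. At the start it lies on top of the stack, bridging the converter and the battery, roughly along the case. Either end may point either way in its tray.
- converter_center (a point): Centre (half-way up) of the loose bare-aluminium converter box, 96 long (x) x 56 wide (y) x 40 high (z) mm with three brass connectors at one short end (within the 96 mm), about 0.3 kg. At the start it lies lengthwise on one end of the long case, partly under the hub. Which end varies.
- battery_center (a point): Centre (half-way up) of the loose grey battery brick (rounded edges, two steel strips on top), 74 long (x) x 56 wide (y) x 40 high (z) mm, about 0.35 kg. At the start it lies lengthwise on the other end of the long case, partly under the hub. It goes on the roller lane lengthwise, either end first.
- case_center (a point): Centre (half-way up) of the loose long black hard case, 260 long (x) x 66 wide (y) x 45 high (z) mm, about 0.6 kg. At the start it lies on the bench and carries the rest of the stack.
- hub_tray: The hub's place. Origin at the centre of its underside; x along its length, y across, z up. Fixed dark grey foam tray on the bench, 20 mm high: pocket floor 8 mm above the bench, walls 12 mm thick and 12 mm above that floor, a 70 mm finger gap mid-way in each long wall. Pocket 136 x 74 mm, outside 160 x 98 mm.
- converter_tray: The converter's place. Origin at the centre of its underside; x along its length, y across, z up. Fixed dark grey foam tray on the bench, 20 mm high: pocket floor 8 mm above the bench, walls 12 mm thick and 12 mm above that floor, a 70 mm finger gap mid-way in each long wall. Pocket 108 x 68 mm, outside 132 x 92 mm.
- case_tray: The long case's place. Origin at the centre of its underside; x along its length, y across, z up. Fixed dark grey foam tray on the bench, 20 mm high: pocket floor 8 mm above the bench, walls 12 mm thick and 12 mm above that floor, a 70 mm finger gap mid-way in each long wall. Pocket 272 x 78 mm, outside 296 x 102 mm.
- lane: Fixed roller lane, 280 x 82 mm, 70 clear between rails 8 mm above the free rollers. Origin on the bench under its middle, x level, pointing down-lane, z up. Falls 10 deg to +x: roller tops at z = 50 mm at x = 0, 74 at the open upper end, 28 at the stop plate. Battery against the stop: centre at x 90, y 0, z 54. Held level with centre at x = -70 it touches rollers at centre z 89; let go, it rolls.
- tape: Bystander, loose: roll of black tape lying flat, 100 mm across, 48 mm high, origin at the centre of its underside. Not to be disturbed.
- spray: Bystander, loose: upright spray can, 52 mm across, 150 mm high, origin at the centre of its underside. Not to be disturbed.
Not all that is in view belongs to the job. Leave any green look-alike of the part that bears converter_center alone. What is shaped like the part that bears hub_center but turquoise is not meant.

How it is judged:
By the outcome, as a careful person would: the job done as asked, in the order asked, and still so for the second after the job is handed in, with the robot touching nothing.
It also fails if it takes over 112 s, if anything falls off the work surface, if the arm or the gripper's body presses on something with over 40 N, if the wrist force passes 120 N, or if a joint passes its speed limit or range.

## Working session

There is one attempt and no reset: what is moved stays moved. The work goes in short steps, Python scripts to look and compute and a tool call to move; the robot and the scene stay as the last step left them, time stands still between calls to the robot, and variables do not carry over. Pictures are saved under pics/ and viewed, at most 14 in all, crops included, and the job is handed in when it is done.

Besides the shell and the picture viewer there is one more tool, called after "Emit:" by a JSON object that holds its "name" and its "arguments". carry_out: Moves the arm, as the interface text tells. Its arguments: {"type":"object","properties":{"moves":{"type":"array","items":{"type":"object","properties":{"jaw":{"type":"number"},"dx":{"type":"number"},"dy":{"type":"number"},"dz":{"type":"number"},"yaw":{"type":"number"}}}},"grip_force":{"type":"number"}},"required":["moves"]}

```bash
mkdir -p pics; ls
python3 - <<'E'
from plant import *
import cv2
print(read_state())
for n in("scene","top"):
    m=camera_model(n);print(n,m)
    cv2.imwrite(f"pics/{n}0.png",cv2.cvtColor(read_camera(n),cv2.COLOR_RGB2BGR))
E
```

```text
pics
{'t': 0.0, 'q': array([-1.39840816e+00,  1.31185786e-01,  1.48928311e+00, -2.63681274e-05,
        1.52295294e+00, -8.54419076e-02]), 'dq': array([-0.00068527, -0.00233728, -0.00021727, -0.00066799,  0.00193286,
       -0.00014187]), 'joint_torque': array([-2.59004137e-04, -5.59842968e+01, -4.91759777e+01,  7.66974804e-02,
        3.52012482e-02, -1.24688709e-04]), 'tool_pos': array([ 0.15288101, -0.57961691,  0.21757061]), 'orientation': array([-3.11371217e+00, -4.03644891e-01,  1.66104796e-04]), 'force': array([ 0.33795167, -0.05103083,  0.15202873]), 'wrist_torque': array([0.02740934, 0.00654277, 0.02579235]), 'gripper_force': 0.0, 'opening': 0.09313545204987574}
scene {'camera_matrix': array([[517.33554403,   0.        , 330.91533893],
       [  0.        , 517.33554403, 200.95360345],
       [  0.        ,   0.        ,   1.        ]]), 'k1': -0.09197179192182497, 'view': array([[ 0.09209787,  0.99574538, -0.00301869, -0.03916406],
       [-0.78777534,  0.07471599,  0.61141437,  0.37881959],
       [ 0.60903858, -0.05393192,  0.79130484, -1.69622272],
       [ 0.        ,  0.        ,  0.        ,  1.        ]])}
top {'camera_matrix': array([[480.92114523,   0.        , 318.71517387],
       [  0.        , 480.92114523, 201.94788988],
       [  0.        ,   0.        ,   1.        ]]), 'k1': -0.08419357126029188, 'view': array([[-0.0088271 , -0.99985191, -0.01477299,  0.0157211 ],
       [ 0.99147009, -0.01067235,  0.12989671, -0.57483712],
       [-0.13003514, -0.01350037,  0.99141747, -1.19767262],
       [ 0.        ,  0.        ,  0.        ,  1.        ]])}
```

View pics/scene0.png

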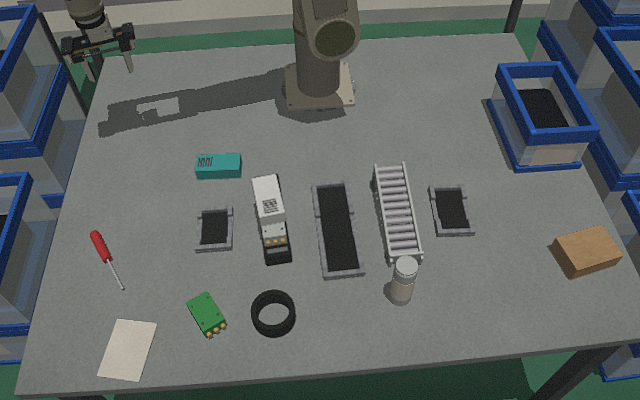

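View pics/top0.png

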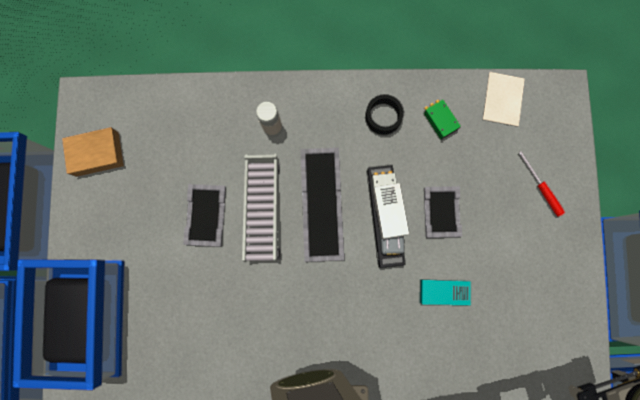

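The scene view shows, left to right: converter tray (215,230), stack (270,220), case tray (337,230), lane (398,212), hub tray (452,210). In the top view the stack is at (388,215) with the converter connectors at its +x end. I'll zoom in next.

```bash
cat > h.py <<'E'
import numpy as np,cv2
from plant import *
def ray(m,px):
    px=np.array(px,float).reshape(-1,1,2)
    u=cv2.undistortPoints(px,m["camera_matrix"],np.array([m["k1"],0,0,0.]))[:,0]
    V=m["view"];R=V[:3,:3];c=-R.T@V[:3,3]
    return c,np.c_[u[:,0],-u[:,1],-np.ones(len(u))]@R
def plane(m,px,z):
    c,d=ray(m,px);return c+d*((z-c[2])/d[:,2])[:,None]
def proj(m,P):
    P=np.c_[np.array(P,float).reshape(-1,3),np.ones(len(np.array(P).reshape(-1,3)))]@m["view"].T
    a=P[:,0]/-P[:,2];b=-P[:,1]/-P[:,2];f=1+m["k1"]*(a*a+b*b);K=m["camera_matrix"]
    return np.c_[a*f*K[0,0]+K[0,2],b*f*K[1,1]+K[1,2]]
def snap(n,f=None):
    m=camera_model(n);im=cv2.cvtColor(read_camera(n),cv2.COLOR_RGB2BGR)
    if f:cv2.imwrite(f"pics/{f}.png",im)
    return m,im
E
python3 - <<'E'
from h import *
t=cv2.imread("pics/top0.png")[140:280,180:470];s=cv2.imread("pics/scene0.png")[155:285,185:480]
a=cv2.resize(t,(800,386),interpolation=cv2.INTER_CUBIC);b=cv2.resize(s,(800,352),interpolation=cv2.INTER_CUBIC)
cv2.imwrite("pics/ct.png",a);cv2.imwrite("pics/cs.png",b)
E
```

```text
(no output)
```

View pics/ct.png

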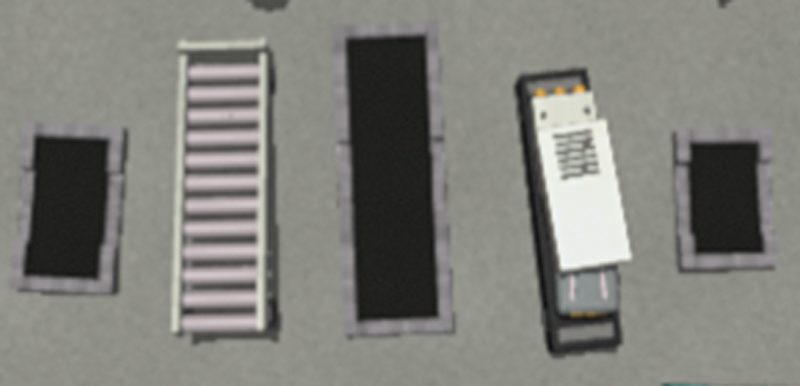

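View pics/cs.png

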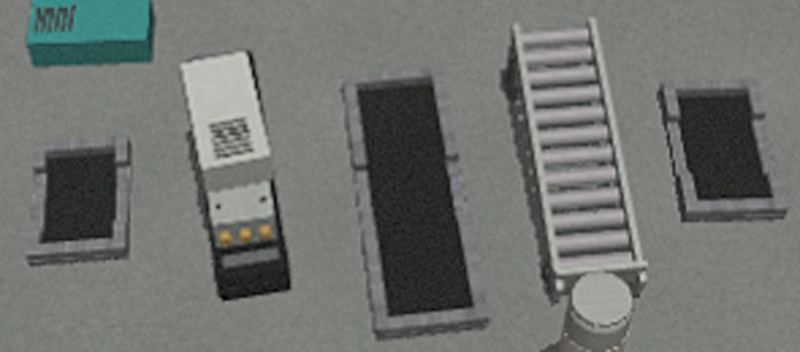

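The crops show the lane's stop plate at the far (+x) end and its open upper end nearest the robot. The converter is on the far end of the case and the battery on the near end. I'll measure from the top view now.

```bash
cat > meas.py <<'E'
from h import *
m=camera_model("top");im=cv2.imread("pics/top0.png")
c,_=ray(m,[[0,0]]);print("cam",c.round(3))
def rect(mask,roi,z,name):
    x0,y0,x1,y1=roi;k=np.zeros_like(mask);k[y0:y1,x0:x1]=mask[y0:y1,x0:x1]
    cs=cv2.findContours(k,0,1)[0];q=max(cs,key=cv2.contourArea)[:,0]
    P=plane(m,q,z)[:,:2].astype(np.float32)*1000
    r=cv2.minAreaRect(P);b=cv2.boxPoints(r);e=b[1]-b[0];f=b[2]-b[1]
    l=e if np.hypot(*e)>np.hypot(*f) else f
    a=np.degrees(np.arctan2(l[1],l[0]));a=(a+90)%180-90
    print(name,np.round(r[0],1),np.round(r[1],1),"long axis deg",round(a,2))
g=im.max(2);hsv=cv2.cvtColor(im,cv2.COLOR_BGR2HSV)
dark=(g<50).astype(np.uint8)*255
rect(dark,(180,180,228,250),.008,"hubtray floor")
rect(dark,(296,145,350,265),.008,"casetray floor")
rect(dark,(422,185,465,240),.008,"convtray floor")
w=((im.min(2)>195)).astype(np.uint8)*255
w=cv2.morphologyEx(w,cv2.MORPH_CLOSE,np.ones((7,7)))
rect(w,(370,178,415,240),.125,"hub (+conv)")
o=lambda p:np.array(p)/[800/290,386/140]+[180,140]
print("hub corners",(plane(m,o([[540,124],[604,119],[632,260],[561,270]]),.125)*1000).round(0))
print("conv far/bat near",(plane(m,o([[533,97],[593,92],[562,313],[618,310]]),.085)*1000).round(0))
print("case corners",(plane(m,o([[517,77],[586,70],[620,346],[552,353]]),.045)*1000).round(0))
print("lane far stop/near ends",(plane(m,o([[181,45],[266,43]]),.036)*1000).round(0),(plane(m,o([[174,331],[263,329]]),.08)*1000).round(0))
E
python3 meas.py
```

```text
cam [ 0.414 -0.007  1.262]
hubtray floor [548.1 313.8] [ 71.9 132.1] long axis deg -3.55
casetray floor [575.    3.1] [268.8  73.9] long axis deg 1.78
convtray floor [ 550.6 -314.1] [103.9  63.3] long axis deg 0.91
hub (+conv) [ 550.4 -162.1] [149.   60.5] long axis deg 8.54
hub corners [[ 603. -128.  125.]
 [ 607. -184.  125.]
 [ 484. -204.  125.]
 [ 476. -143.  125.]]
conv far/bat near [[ 634. -127.   85.]
 [ 638. -181.   85.]
 [ 440. -148.   85.]
 [ 442. -197.   85.]]
case corners [[ 661. -116.   45.]
 [ 667. -181.   45.]
 [ 411. -205.   45.]
 [ 405. -143.   45.]]
lane far stop/near ends [[698. 200.  36.]
 [698. 120.  36.]] [[428. 196.  80.]
 [429. 117.  80.]]
```

Emit:
{"name": "carry_out", "arguments": {"moves": [{"yaw":0.118,"dz":-0.05},{"dx":0.044,"dy":-0.036,"dz":-0.02},{"dx":0.044,"dy":-0.036,"dz":-0.01},{"dx":0.044,"dy":-0.036},{"dx":0.044,"dy":-0.036},{"dx":0.044,"dy":-0.036},{"dx":0.044,"dy":-0.036},{"dx":0.044,"dy":-0.036}]}}

```text
invalid input at $.moves[0]: expected keys jaw, dx, dy, dz, yaw
```

Emit:
{"name": "carry_out", "arguments": {"moves": [{"dx":0.044,"dy":-0.036},{"dx":0.044,"dy":-0.036},{"dx":0.044,"dy":-0.036},{}]}}

```text
invalid input at $.moves[0]: expected keys jaw, dx, dy, dz, yaw
```

```bash
cat >> h.py <<'E'
def pose():
    s=read_state();r=cv2.Rodrigues(s["orientation"])[0]
    return s["tool_pos"],np.degrees(np.arctan2(r[1,0],r[0,0])),s
def go(x,y,z,A):
    p,a,s=pose();yaw=np.radians(a-A);q=np.radians(A)
    d=np.array([x,y,z])-p
    print("t",round(s["t"],2),"tcp",p.round(4),"A",round(a,2),"open",round(s["opening"],4),"F",s["force"].round(1))
    print("yaw %.3f then dx %.4f dy %.4f dz %.4f"%(yaw,d[0]*np.cos(q)+d[1]*np.sin(q),d[0]*np.sin(q)-d[1]*np.cos(q),-d[2]))
E
python3 - <<'E'
from h import *
go(.542,-.165,.093,8)
snap("wrist","w1")
E
```

```text
t 0.1 tcp [ 0.1529 -0.5797  0.2177] A 14.77 open 0.0931 F [-0.5 -1.2  0.2]
yaw 0.118 then dx 0.4430 dy -0.3565 dz 0.1247
```

View pics/w1.png

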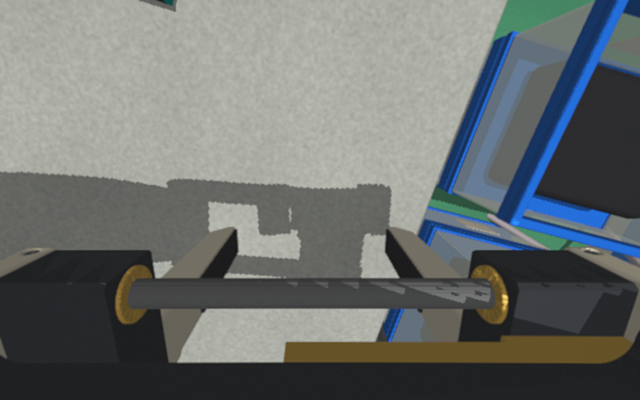

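The wrist picture only shows bare bench ahead of the fingers; up in the image is tool +x. The move was refused because every row needs all five keys.

Emit:
{"name": "carry_out", "arguments": {"moves": [{"jaw":0.093,"dx":0,"dy":0,"dz":-0.05,"yaw":0.118},{"jaw":0.093,"dx":0.044,"dy":-0.036,"dz":-0.02,"yaw":0},{"jaw":0.093,"dx":0.044,"dy":-0.036,"dz":-0.01,"yaw":0},{"jaw":0.093,"dx":0.044,"dy":-0.036,"dz":0,"yaw":0},{"jaw":0.093,"dx":0.044,"dy":-0.036,"dz":0,"yaw":0},{"jaw":0.093,"dx":0.044,"dy":-0.036,"dz":0,"yaw":0},{"jaw":0.093,"dx":0.044,"dy":-0.036,"dz":0,"yaw":0},{"jaw":0.093,"dx":0.044,"dy":-0.036,"dz":0,"yaw":0}]}}

```text
t: 1.15
tool_pos: [0.4238, -0.2861, 0.2985]
orientation: [-3.134, -0.219, 0.0]
force: [0.2, 0.0, -0.7]
opening: 0.0929
gripper_force: 0.0
```

Emit:
{"name": "carry_out", "arguments": {"moves": [{"jaw":0.093,"dx":0.03,"dy":-0.036,"dz":0,"yaw":0},{"jaw":0.093,"dx":0.02,"dy":-0.036,"dz":0,"yaw":0},{"jaw":0.093,"dx":0.02,"dy":-0.033,"dz":0,"yaw":0},{"jaw":0.093,"dx":0,"dy":0,"dz":0,"yaw":0},{"jaw":0.093,"dx":0,"dy":0,"dz":0,"yaw":0}]}}

```text
t: 1.78
tool_pos: [0.4773, -0.1743, 0.2984]
orientation: [3.134, 0.22, -0.001]
force: [0.1, -0.3, -0.4]
opening: 0.0929
gripper_force: 0.0
```

Run:
```python
from h import *
go(.542,-.165,.093,8)
snap("wrist","w2")
```

```text
t 1.77 tcp [ 0.4773 -0.1743  0.2984] A 8.04 open 0.0929 F [ 0.1 -0.3 -0.4]
yaw 0.001 then dx 0.0654 dy -0.0002 dz 0.2054
```

View pics/w2.png

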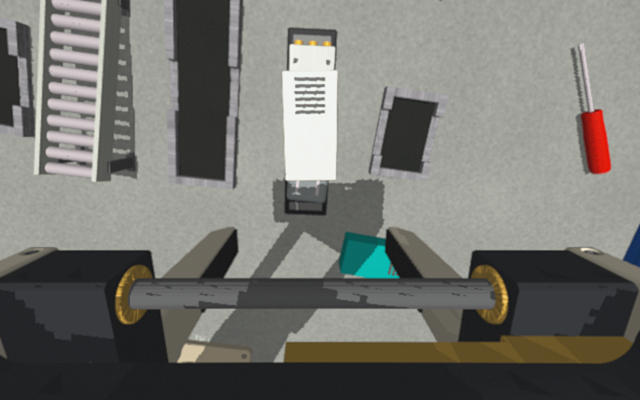

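The wrist view shows the hub at (310,125), with corners near (283,71), (337,70), (336,180) and (286,181). The converter connectors show beyond it and the battery at (306,195). It also shows the converter tray at (408,130), the lane and the case tray.

```bash
cat >> h.py <<'E'
def rect(m,mask,roi,z,name=""):
    x0,y0,x1,y1=roi;k=np.zeros_like(mask);k[y0:y1,x0:x1]=mask[y0:y1,x0:x1]
    q=max(cv2.findContours(k,0,1)[0],key=cv2.contourArea)[:,0]
    P=plane(m,q,z)[:,:2].astype(np.float32)*1000
    r=cv2.minAreaRect(P);b=cv2.boxPoints(r);e=b[1]-b[0];f=b[2]-b[1]
    l=e if np.hypot(*e)>np.hypot(*f) else f
    a=(np.degrees(np.arctan2(l[1],l[0]))+90)%180-90
    print(name,np.round(r[0],1),np.round(r[1],1),"deg",round(a,2))
E
python3 - <<'E'
from h import *
m=camera_model("wrist");im=cv2.imread("pics/w2.png")
print("cam",ray(m,[[0,0]])[0].round(3))
print("hub",(plane(m,[[283,71],[337,70],[336,180],[286,181]],.125)*1000).round(0))
w=(im.min(2)>215).astype(np.uint8)*255
w=cv2.morphologyEx(w,cv2.MORPH_CLOSE,np.ones((9,9)))
rect(m,w,(270,72,350,190),.125,"hub")
d=(im.max(2)<55).astype(np.uint8)*255
rect(m,d,(370,80,450,182),.008,"convtray")
print("lane near end",(plane(m,[[36,175],[100,180]],.082)*1000).round(0))
print("case near/far",(plane(m,[[285,213],[326,213],[289,28],[336,30]],.045)*1000).round(0))
E
```

```text
cam [ 0.55  -0.163  0.466]
hub [[ 599. -125.  125.]
 [ 608. -184.  125.]
 [ 485. -203.  125.]
 [ 476. -142.  125.]]
hub [ 538.5 -163.1] [128.5  60.3] deg 8.54
convtray [ 549.5 -313.9] [106.6  65.9] deg 0.1
lane near end [[427. 199.  82.]
 [432. 113.  82.]]
case near/far [[ 407. -142.   45.]
 [ 416. -205.   45.]
 [ 663. -118.   45.]
 [ 669. -180.   45.]]
```

Emit:
{"name": "carry_out", "arguments": {"grip_force": 25, "moves": [{"jaw":0.093,"dx":0.04,"dy":0,"dz":0,"yaw":-0.009},{"jaw":0.093,"dx":0.025,"dy":0,"dz":0.04,"yaw":0},{"jaw":0.093,"dx":0,"dy":0,"dz":0.05,"yaw":0},{"jaw":0.093,"dx":0,"dy":0,"dz":0.05,"yaw":0},{"jaw":0.093,"dx":0,"dy":0,"dz":0.04,"yaw":0},{"jaw":0.093,"dx":0,"dy":0,"dz":0.025,"yaw":0},{"jaw":0.093,"dx":0,"dy":0,"dz":0,"yaw":0},{"jaw":0.075,"dx":0,"dy":0,"dz":0,"yaw":0}]}}

```text
t: 2.82
tool_pos: [0.5424, -0.1658, 0.095]
orientation: [3.132, 0.232, 0.002]
force: [0.2, 0.0, -0.2]
opening: 0.0871
gripper_force: 0.0
```

Emit:
{"name": "carry_out", "arguments": {"moves": [{"jaw":0.066,"dx":0,"dy":0,"dz":0,"yaw":0},{"jaw":0.055,"dx":0,"dy":0,"dz":0,"yaw":0},{"jaw":0.05,"dx":0,"dy":0,"dz":0,"yaw":0},{"jaw":0.05,"dx":0,"dy":0,"dz":0,"yaw":0},{"jaw":0.05,"dx":0,"dy":0,"dz":-0.01,"yaw":0}]}}

```text
t: 3.45
tool_pos: [0.5409, -0.1643, 0.1028]
orientation: [-3.132, -0.234, 0.003]
force: [-0.2, 0.2, -3.1]
opening: 0.062
gripper_force: 25.0
```

Emit:
{"name": "carry_out", "arguments": {"moves": [{"jaw":0.05,"dx":0,"dy":0,"dz":-0.03,"yaw":0},{"jaw":0.05,"dx":0,"dy":0,"dz":-0.05,"yaw":0},{"jaw":0.05,"dx":0,"dy":0,"dz":-0.04,"yaw":0.105},{"jaw":0.05,"dx":0,"dy":0,"dz":0,"yaw":0.105},{"jaw":0.05,"dx":-0.003,"dy":-0.04,"dz":0,"yaw":0},{"jaw":0.05,"dx":-0.003,"dy":-0.055,"dz":0,"yaw":0},{"jaw":0.05,"dx":-0.003,"dy":-0.06,"dz":0,"yaw":0},{"jaw":0.05,"dx":-0.003,"dy":-0.06,"dz":0,"yaw":0}]}}

```text
t: 4.45
tool_pos: [0.5426, 0.0522, 0.2237]
orientation: [3.14, -0.097, -0.0]
force: [0.9, -0.6, -3.3]
opening: 0.062
gripper_force: 25.0
```

Emit:
{"name": "carry_out", "arguments": {"moves": [{"jaw":0.05,"dx":-0.003,"dy":-0.06,"dz":0,"yaw":0},{"jaw":0.05,"dx":-0.003,"dy":-0.06,"dz":0,"yaw":0},{"jaw":0.05,"dx":-0.002,"dy":-0.055,"dz":0,"yaw":0},{"jaw":0.05,"dx":-0.002,"dy":-0.05,"dz":0,"yaw":0},{"jaw":0.05,"dx":0,"dy":-0.035,"dz":0,"yaw":0},{"jaw":0.05,"dx":0,"dy":0,"dz":0,"yaw":0},{"jaw":0.05,"dx":0,"dy":0,"dz":0,"yaw":0}]}}

```text
t: 5.32
tool_pos: [0.5487, 0.3102, 0.2233]
orientation: [3.139, -0.096, -0.001]
force: [0.3, 0.2, -3.7]
opening: 0.0619
gripper_force: 25.0
```

Run:
```python
from h import *
go(.548,.314,.018,-3.5)
m,im=snap("wrist","w3")
snap("top","t3")
a=cv2.imread("pics/t3.png")[120:290,150:490]
cv2.imwrite("pics/w3b.png",np.vstack([cv2.resize(im,(480,300)),cv2.resize(a,(480,240))]))
```

```text
t 5.33 tcp [0.5487 0.3102 0.2233] A -3.49 open 0.0619 F [ 0.3  0.2 -3.7]
yaw 0.000 then dx -0.0010 dy -0.0037 dz 0.2053
```

View pics/w3b.png

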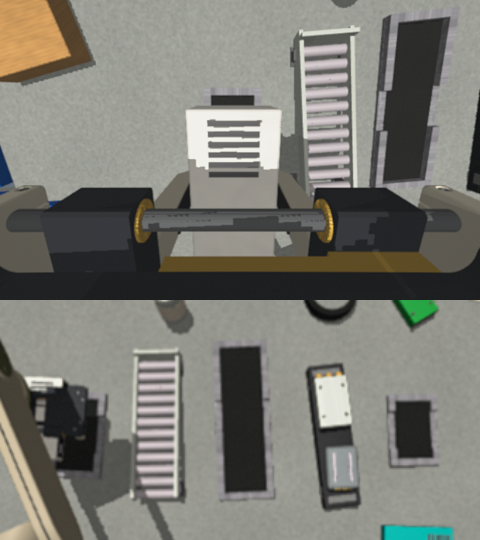

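The hub is held over its tray and the rest of the stack is undisturbed: converter at (332,398) and battery at (342,467) in the composite. I'll lower the hub.

Emit:
{"name": "carry_out", "arguments": {"moves": [{"jaw":0.05,"dx":-0.001,"dy":-0.004,"dz":0.03,"yaw":0},{"jaw":0.05,"dx":0,"dy":0,"dz":0.05,"yaw":0},{"jaw":0.05,"dx":0,"dy":0,"dz":0.05,"yaw":0},{"jaw":0.05,"dx":0,"dy":0,"dz":0.04,"yaw":0},{"jaw":0.05,"dx":0,"dy":0,"dz":0.02,"yaw":0},{"jaw":0.05,"dx":0,"dy":0,"dz":0.012,"yaw":0},{"jaw":0.05,"dx":0,"dy":0,"dz":0.002,"yaw":0},{"jaw":0.05,"dx":0,"dy":0,"dz":0,"yaw":0}]}}

```text
t: 6.42
tool_pos: [0.5494, 0.3153, 0.0213]
orientation: [-3.139, 0.096, -0.004]
force: [-0.6, 1.4, -2.9]
opening: 0.0619
gripper_force: 25.0
```

Emit:
{"name": "carry_out", "arguments": {"moves": [{"jaw":0.05,"dx":0,"dy":0,"dz":0.002,"yaw":0},{"jaw":0.05,"dx":0,"dy":0,"dz":0.001,"yaw":0},{"jaw":0.05,"dx":0,"dy":0,"dz":0,"yaw":0}]}}

```text
t: 6.8
tool_pos: [0.5489, 0.3152, 0.0177]
orientation: [-3.139, 0.096, -0.002]
force: [-3.2, 0.2, 3.4]
opening: 0.0618
gripper_force: 25.0
```

Emit:
{"name": "carry_out", "arguments": {"moves": [{"jaw":0.05,"dx":0,"dy":0,"dz":0.001,"yaw":0},{"jaw":0.05,"dx":0,"dy":0,"dz":0.0,"yaw":0}]}}

```text
t: 7.05
tool_pos: [0.5489, 0.3152, 0.0177]
orientation: [-3.14, 0.096, -0.002]
force: [-6.3, -2.0, 12.9]
opening: 0.0618
gripper_force: 25.0
```

Run:
```python
from h import *
print(pose()[2]["force"],pose()[2]["wrist_torque"])
m,im=snap("wrist");t=camera_model("top");im2=cv2.imread("pics/t3.png")
b=cv2.resize(im2[180:290,345:420],(400,587),interpolation=cv2.INTER_CUBIC)
cv2.imwrite("pics/w4.png",np.hstack([b[:560],np.pad(cv2.resize(im[60:260,200:440],(400,333)),((0,227),(0,0),(0,0)))]))
```

```text
[-6.28323457 -1.97404919 12.93414658] [-0.69816491  0.90890725 -0.10374593]
```

View pics/w4.png

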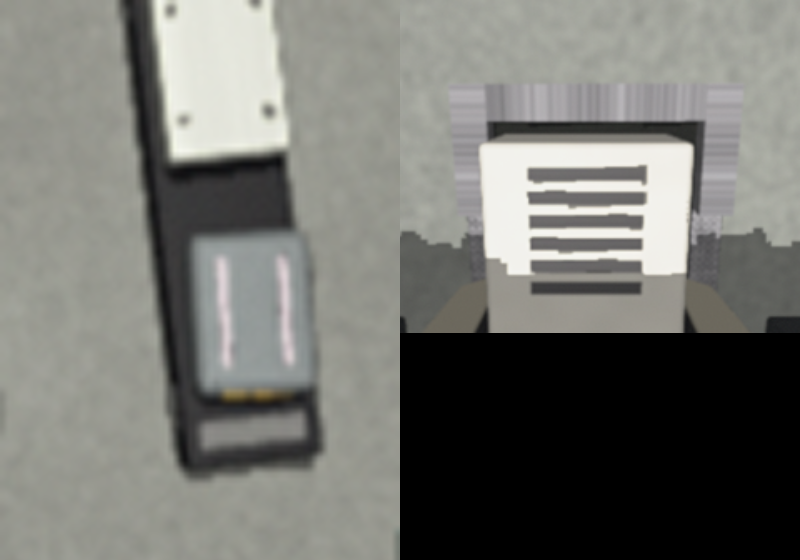

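The hub is seated inside its pocket walls (right half of the picture). It may sit close to the left wall, so I'll check the numbers and measure the battery and converter too.

Run:
```python
from h import *
m=camera_model("wrist");f=lambda p:(np.array(p)-[400,0])/(400/240)+[200,60]
print("hub top far corners z.048",(plane(m,f([[880,143],[1092,143]]),.048)*1000).round(1))
print("wall inner far corners z.02",(plane(m,f([[886,121],[1103,121]]),.02)*1000).round(1))
t=camera_model("top");g=lambda p:np.array(p)/[400/75,587/110]+[345,180]
print("bat",(plane(t,g([[192,236],[305,232],[318,385],[200,395]]),.085)*1000).round(0))
print("conv near",(plane(t,g([[170,165],[288,152]]),.085)*1000).round(0))
print("case near",(plane(t,g([[183,475],[321,458]]),.045)*1000).round(0))
im=cv2.imread("pics/t3.png")
w=(im.min(2)>190).astype(np.uint8)*255
w=cv2.morphologyEx(w,cv2.MORPH_CLOSE,np.ones((5,5)))
rect(t,w,(360,160,415,240),.085,"conv body")
```

```text
hub top far corners z.048 [[605.7 228.8  48. ]
 [602.  169.2  48. ]]
wall inner far corners z.02 [[609.7 210.6  20. ]
 [605.1 138.   20. ]]
bat [[ 512. -143.   85.]
 [ 513. -195.   85.]
 [ 443. -199.   85.]
 [ 439. -145.   85.]]
conv near [[ 545. -134.   85.]
 [ 550. -188.   85.]]
case near [[ 403. -141.   45.]
 [ 410. -206.   45.]]
conv body [ 594.3 -156.5] [83.8 54.1] deg 5.34
```

Run:
```python
from h import *
m=camera_model("wrist");f=lambda p:(np.array(p)-[400,0])/(400/240)+[200,60]
print("hub top far corners z.048",(plane(m,f([[480,143],[692,143]]),.048)*1000).round(1))
print("wall inner far corners z.02",(plane(m,f([[486,121],[703,121]]),.02)*1000).round(1))
```

```text
hub top far corners z.048 [[612.8 343.   48. ]
 [609.1 282.4  48. ]]
wall inner far corners z.02 [[618.1 346.4  20. ]
 [613.6 272.5  20. ]]
```

Hub y runs from 282 to 343 inside the pocket's 272 to 346, and the far gap is 5 mm, so it is well inside. I'll release it and go for the converter at (0.595,-0.157), A 5.4.

Emit:
{"name": "carry_out", "arguments": {"moves": [{"jaw":0.07,"dx":0,"dy":0,"dz":0,"yaw":0},{"jaw":0.085,"dx":0,"dy":0,"dz":0,"yaw":0},{"jaw":0.085,"dx":0,"dy":0,"dz":0,"yaw":0},{"jaw":0.085,"dx":0,"dy":0,"dz":-0.03,"yaw":0},{"jaw":0.085,"dx":0,"dy":0,"dz":-0.05,"yaw":0},{"jaw":0.085,"dx":0,"dy":0,"dz":-0.06,"yaw":0},{"jaw":0.085,"dx":0,"dy":0,"dz":-0.06,"yaw":-0.078},{"jaw":0.085,"dx":0,"dy":0,"dz":0,"yaw":-0.077}]}}

```text
t: 8.1
tool_pos: [0.5515, 0.3163, 0.2234]
orientation: [-3.133, -0.151, -0.017]
force: [-0.4, 0.3, -1.2]
opening: 0.0854
gripper_force: 0.0
```

Emit:
{"name": "carry_out", "arguments": {"moves": [{"jaw":0.093,"dx":0,"dy":0.054,"dz":0,"yaw":0},{"jaw":0.093,"dx":0,"dy":0.06,"dz":0,"yaw":0},{"jaw":0.093,"dx":0,"dy":0.06,"dz":0,"yaw":0},{"jaw":0.093,"dx":0,"dy":0.06,"dz":0,"yaw":0},{"jaw":0.093,"dx":0,"dy":0.06,"dz":0,"yaw":0},{"jaw":0.093,"dx":0,"dy":0.06,"dz":0,"yaw":0},{"jaw":0.093,"dx":0,"dy":0.06,"dz":0,"yaw":0},{"jaw":0.093,"dx":0,"dy":0.06,"dz":0,"yaw":0}]}}

```text
t: 9.1
tool_pos: [0.5925, -0.1591, 0.2156]
orientation: [-3.138, -0.147, -0.0]
force: [1.4, 0.8, 0.0]
opening: 0.0933
gripper_force: 0.0
```

Emit:
{"name": "carry_out", "arguments": {"moves": [{"jaw":0.093,"dx":0,"dy":0,"dz":0,"yaw":0},{"jaw":0.093,"dx":0,"dy":0,"dz":0,"yaw":0}]}}

```text
t: 9.35
tool_pos: [0.5924, -0.157, 0.2152]
orientation: [-3.137, -0.146, 0.001]
force: [0.1, 0.4, 0.2]
opening: 0.0929
gripper_force: 0.0
```

Run:
```python
from h import *
go(.595,-.157,.053,5.4)
m,im=snap("top")
w=(im.min(2)>200).astype(np.uint8)*255
rect(m,w,(180,160,240,260),.048,"hub in tray")
```

```text
t 9.35 tcp [ 0.5924 -0.157   0.2152] A 5.32 open 0.0929 F [0.1 0.4 0.2]
yaw -0.001 then dx 0.0026 dy 0.0003 dz 0.1622
hub in tray [547.9 315.2] [ 60.3 120.3] deg -3.39
```

Emit:
{"name": "carry_out", "arguments": {"moves": [{"jaw":0.093,"dx":0.003,"dy":0,"dz":0.03,"yaw":0},{"jaw":0.093,"dx":0,"dy":0,"dz":0.05,"yaw":0},{"jaw":0.093,"dx":0,"dy":0,"dz":0.05,"yaw":0},{"jaw":0.093,"dx":0,"dy":0,"dz":0.03,"yaw":0},{"jaw":0.075,"dx":0,"dy":0,"dz":0,"yaw":0},{"jaw":0.062,"dx":0,"dy":0,"dz":0,"yaw":0},{"jaw":0.055,"dx":0,"dy":0,"dz":0,"yaw":0},{"jaw":0.045,"dx":0,"dy":0,"dz":0,"yaw":0}]}}

```text
t: 10.4
tool_pos: [0.5968, -0.1571, 0.0575]
orientation: [3.137, 0.147, 0.004]
force: [-0.8, -0.2, 0.0]
opening: 0.0576
gripper_force: 0.0
```

Emit:
{"name": "carry_out", "arguments": {"moves": [{"jaw":0.045,"dx":0,"dy":0,"dz":0,"yaw":0},{"jaw":0.045,"dx":0,"dy":0,"dz":0,"yaw":0}]}}

```text
t: 10.65
tool_pos: [0.5966, -0.157, 0.0572]
orientation: [3.138, 0.147, 0.003]
force: [-0.4, 1.5, 6.8]
opening: 0.0558
gripper_force: 25.0
```

Emit:
{"name": "carry_out", "arguments": {"moves": [{"jaw":0.045,"dx":0,"dy":0,"dz":-0.02,"yaw":0},{"jaw":0.045,"dx":0,"dy":0,"dz":-0.04,"yaw":0},{"jaw":0.045,"dx":0,"dy":0,"dz":-0.04,"yaw":0.085},{"jaw":0.045,"dx":-0.012,"dy":0.04,"dz":0,"yaw":0},{"jaw":0.045,"dx":-0.012,"dy":0.04,"dz":0,"yaw":0},{"jaw":0.045,"dx":-0.012,"dy":0.04,"dz":0,"yaw":0},{"jaw":0.045,"dx":-0.012,"dy":0.037,"dz":0,"yaw":0},{"jaw":0.045,"dx":0,"dy":0,"dz":0,"yaw":0}]}}

```text
t: 11.65
tool_pos: [0.5476, -0.3171, 0.1563]
orientation: [3.141, 0.008, -0.001]
force: [-0.3, 0.7, -4.0]
opening: 0.0559
gripper_force: 25.0
```

Run:
```python
from h import *
go(.550,-.314,.020,.5)
snap("wrist","w5")
```

```text
t 11.65 tcp [ 0.5476 -0.3171  0.1563] A 0.29 open 0.0559 F [-0.3  0.7 -4. ]
yaw -0.004 then dx 0.0024 dy -0.0030 dz 0.1363
```

View pics/w5.png

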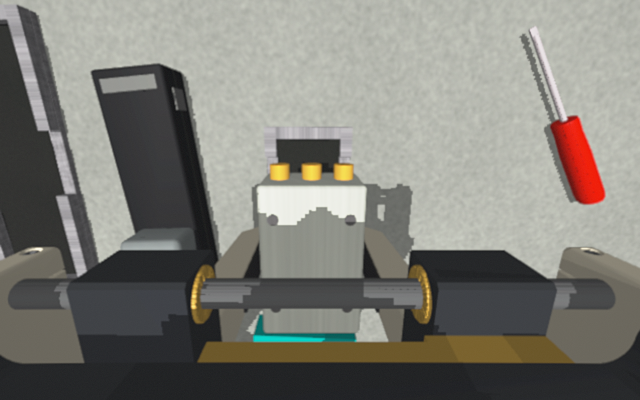

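The converter is held level over its tray, with the connectors forward at (311,170) and the tray's far wall at (308,133). I'll lower it.

Emit:
{"name": "carry_out", "arguments": {"moves": [{"jaw":0.045,"dx":0.003,"dy":-0.003,"dz":0.02,"yaw":-0.004},{"jaw":0.045,"dx":0,"dy":0,"dz":0.05,"yaw":0},{"jaw":0.045,"dx":0,"dy":0,"dz":0.04,"yaw":0},{"jaw":0.045,"dx":0,"dy":0,"dz":0.015,"yaw":0},{"jaw":0.045,"dx":0,"dy":0,"dz":0.006,"yaw":0},{"jaw":0.045,"dx":0,"dy":0,"dz":0.002,"yaw":0},{"jaw":0.045,"dx":0,"dy":0,"dz":0,"yaw":0}]}}

```text
t: 12.58
tool_pos: [0.5531, -0.3118, 0.0242]
orientation: [3.14, 0.02, 0.003]
force: [-0.1, -0.0, -4.5]
opening: 0.0557
gripper_force: 25.0
```

Emit:
{"name": "carry_out", "arguments": {"moves": [{"jaw":0.045,"dx":0,"dy":0,"dz":0.001,"yaw":0},{"jaw":0.045,"dx":0,"dy":0,"dz":0.001,"yaw":0},{"jaw":0.045,"dx":0,"dy":0,"dz":0,"yaw":0}]}}

```text
t: 12.95
tool_pos: [0.5526, -0.3117, 0.0217]
orientation: [3.141, 0.02, 0.002]
force: [1.1, 0.7, 2.4]
opening: 0.0556
gripper_force: 25.0
```

Emit:
{"name": "carry_out", "arguments": {"moves": [{"jaw":0.045,"dx":0,"dy":0,"dz":0.001,"yaw":0},{"jaw":0.065,"dx":0,"dy":0,"dz":0,"yaw":0},{"jaw":0.08,"dx":0,"dy":0,"dz":0,"yaw":0},{"jaw":0.08,"dx":0,"dy":0,"dz":0,"yaw":0},{"jaw":0.08,"dx":0,"dy":0,"dz":-0.03,"yaw":0},{"jaw":0.08,"dx":0,"dy":0,"dz":-0.05,"yaw":0},{"jaw":0.08,"dx":0,"dy":0,"dz":-0.06,"yaw":0},{"jaw":0.08,"dx":0,"dy":0,"dz":-0.02,"yaw":-0.047}]}}

```text
t: 13.95
tool_pos: [0.5539, -0.3126, 0.1851]
orientation: [3.136, 0.095, 0.009]
force: [0.2, -0.0, -0.3]
opening: 0.0803
gripper_force: 0.0
```

Emit:
{"name": "carry_out", "arguments": {"moves": [{"jaw":0.093,"dx":-0.017,"dy":-0.036,"dz":0,"yaw":0},{"jaw":0.093,"dx":-0.017,"dy":-0.037,"dz":0,"yaw":0},{"jaw":0.093,"dx":-0.017,"dy":-0.037,"dz":0,"yaw":0},{"jaw":0.093,"dx":-0.017,"dy":-0.036,"dz":0,"yaw":0},{"jaw":0.093,"dx":0,"dy":0,"dz":0,"yaw":0},{"jaw":0.093,"dx":0,"dy":0,"dz":0,"yaw":0}]}}

```text
t: 14.7
tool_pos: [0.4758, -0.17, 0.1799]
orientation: [3.139, 0.094, 0.001]
force: [0.7, 0.2, 0.9]
opening: 0.0931
gripper_force: 0.0
```

Run:
```python
from h import *
go(.477,-.170,.053,3)
m,im=snap("top","t6")
m2,i2=snap("wrist","w6")
w=(im.min(2)>165).astype(np.uint8)*255
rect(m,w,(420,180,465,245),.048,"conv in tray")
cv2.imwrite("pics/c6.png",np.hstack([cv2.resize(im[150:290,340:470],(520,560),interpolation=cv2.INTER_CUBIC),np.pad(cv2.resize(i2[:,200:420],(280,509)),((0,51),(0,0),(0,0)))]))
```

```text
t 14.7 tcp [ 0.4758 -0.17    0.1799] A 3.44 open 0.0931 F [0.7 0.2 0.9]
yaw 0.008 then dx 0.0012 dy 0.0001 dz 0.1269
conv in tray [ 591.6 -335.2] [2.6 2.6] deg -2.64
```

View pics/c6.png

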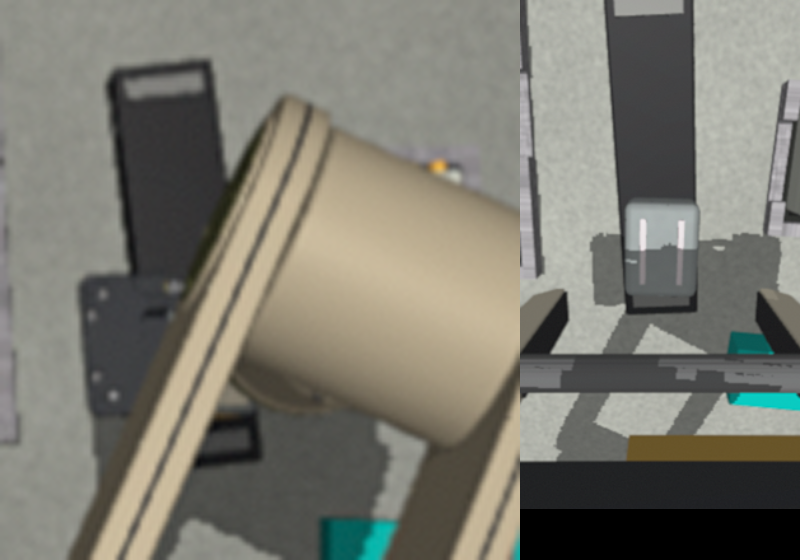

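The left part shows the battery hidden by the arm. In the wrist view it lies aligned with the tool at (661,248). I'll descend and grasp.

Emit:
{"name": "carry_out", "arguments": {"moves": [{"jaw":0.093,"dx":0.001,"dy":0,"dz":0.03,"yaw":0.006},{"jaw":0.093,"dx":0,"dy":0,"dz":0.05,"yaw":0},{"jaw":0.093,"dx":0,"dy":0,"dz":0.035,"yaw":0},{"jaw":0.093,"dx":0,"dy":0,"dz":0.012,"yaw":0},{"jaw":0.075,"dx":0,"dy":0,"dz":0,"yaw":0},{"jaw":0.062,"dx":0,"dy":0,"dz":0,"yaw":0},{"jaw":0.055,"dx":0,"dy":0,"dz":0,"yaw":0},{"jaw":0.045,"dx":0,"dy":0,"dz":0,"yaw":0}]}}

```text
t: 15.8
tool_pos: [0.4771, -0.1698, 0.0537]
orientation: [3.14, 0.085, 0.002]
force: [-0.2, 0.2, 0.3]
opening: 0.0574
gripper_force: 0.0
```

Emit:
{"name": "carry_out", "arguments": {"moves": [{"jaw":0.045,"dx":0,"dy":0,"dz":0,"yaw":0},{"jaw":0.045,"dx":0,"dy":0,"dz":0,"yaw":0}]}}

```text
t: 16.05
tool_pos: [0.477, -0.1698, 0.0536]
orientation: [3.14, 0.085, 0.002]
force: [-1.6, 0.2, 4.8]
opening: 0.056
gripper_force: 24.9
```

Emit:
{"name": "carry_out", "arguments": {"moves": [{"jaw":0.045,"dx":0,"dy":0,"dz":-0.02,"yaw":0},{"jaw":0.045,"dx":0,"dy":0,"dz":-0.05,"yaw":0},{"jaw":0.045,"dx":0,"dy":0,"dz":-0.05,"yaw":0.038},{"jaw":0.045,"dx":0.003,"dy":-0.045,"dz":0,"yaw":0},{"jaw":0.045,"dx":0.003,"dy":-0.06,"dz":0,"yaw":0},{"jaw":0.045,"dx":0.003,"dy":-0.06,"dz":0,"yaw":0},{"jaw":0.045,"dx":0.003,"dy":-0.06,"dz":0,"yaw":0},{"jaw":0.045,"dx":0.003,"dy":-0.055,"dz":0,"yaw":0}]}}

```text
t: 17.05
tool_pos: [0.4861, 0.1128, 0.172]
orientation: [3.141, 0.025, -0.002]
force: [1.6, -0.6, -1.8]
opening: 0.0558
gripper_force: 24.9
```

Emit:
{"name": "carry_out", "arguments": {"moves": [{"jaw":0.045,"dx":0.006,"dy":-0.046,"dz":0,"yaw":0},{"jaw":0.045,"dx":0,"dy":0,"dz":0,"yaw":0},{"jaw":0.045,"dx":0,"dy":0,"dz":0,"yaw":0}]}}

```text
t: 17.42
tool_pos: [0.4916, 0.1566, 0.1718]
orientation: [3.141, 0.026, -0.002]
force: [-0.7, 0.1, -4.3]
opening: 0.056
gripper_force: 24.9
```

Run:
```python
from h import *
go(.493,.157,.079,.9)
m,im=snap("top","t7")
w=cv2.morphologyEx((im.min(2)>165).astype(np.uint8)*255,cv2.MORPH_CLOSE,np.ones((5,5)))
rect(m,w,(425,180,462,245),.048,"conv in tray")
m2,i2=snap("wrist","w7")
cv2.imwrite("pics/c7.png",np.hstack([cv2.resize(im[140:280,170:470],(480,224)),cv2.resize(i2,(358,224))]).repeat(1,0)[:, :800])
```

```text
t 17.43 tcp [0.4916 0.1566 0.1718] A 0.96 open 0.056 F [-0.7  0.1 -4.3]
yaw 0.001 then dx 0.0014 dy -0.0004 dz 0.0928
conv in tray [ 551.4 -312.2] [85.2 55.2] deg 1.11
```

View pics/w7.png

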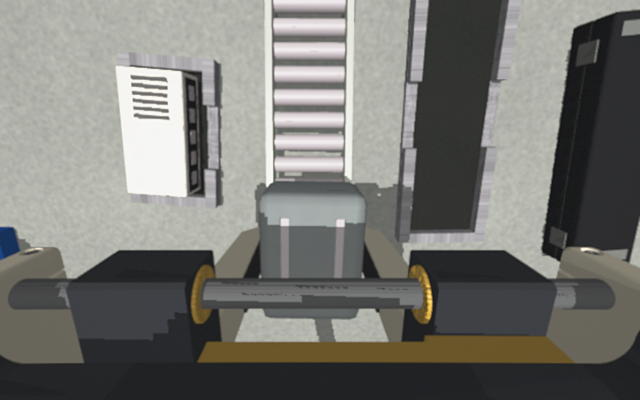

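The battery is held above the lane, centred near column 312, with the lane rails at columns 268 and 349. The hub sits in its tray on the left. A quick lateral check before lowering.

Run:
```python
from h import *
m=camera_model("wrist")
for z in(.06,.07): print((plane(m,[[266,150],[353,150],[266,30],[352,30]],z)*1000).round(0).tolist())
```

```text
[[538.0, 202.0, 60.0], [539.0, 117.0, 60.0], [642.0, 199.0, 60.0], [643.0, 124.0, 60.0]]
[[539.0, 200.0, 70.0], [540.0, 119.0, 70.0], [639.0, 198.0, 70.0], [640.0, 125.0, 70.0]]
```

Emit:
{"name": "carry_out", "arguments": {"moves": [{"jaw":0.045,"dx":0.001,"dy":-0.0015,"dz":0.03,"yaw":0},{"jaw":0.045,"dx":0,"dy":0,"dz":0.035,"yaw":0},{"jaw":0.045,"dx":0,"dy":0,"dz":0.018,"yaw":0},{"jaw":0.045,"dx":0,"dy":0,"dz":0.006,"yaw":0},{"jaw":0.045,"dx":0,"dy":0,"dz":0.002,"yaw":0},{"jaw":0.045,"dx":0,"dy":0,"dz":0,"yaw":0}]}}

```text
t: 18.27
tool_pos: [0.4941, 0.1584, 0.0828]
orientation: [-3.141, -0.025, -0.003]
force: [0.6, 0.1, -2.9]
opening: 0.0558
gripper_force: 24.9
```

Emit:
{"name": "carry_out", "arguments": {"moves": [{"jaw":0.045,"dx":0,"dy":0,"dz":0.001,"yaw":0},{"jaw":0.045,"dx":0,"dy":0,"dz":0.001,"yaw":0},{"jaw":0.045,"dx":0,"dy":0,"dz":0,"yaw":0}]}}

```text
t: 18.65
tool_pos: [0.4932, 0.1584, 0.0797]
orientation: [-3.141, -0.025, -0.0]
force: [-0.2, -0.2, -3.2]
opening: 0.0562
gripper_force: 24.9
```

Emit:
{"name": "carry_out", "arguments": {"moves": [{"jaw":0.045,"dx":0,"dy":0,"dz":0.0015,"yaw":0},{"jaw":0.045,"dx":0,"dy":0,"dz":0,"yaw":0}]}}

```text
t: 18.9
tool_pos: [0.493, 0.1583, 0.0779]
orientation: [3.141, 0.025, -0.001]
force: [0.7, 1.3, -3.9]
opening: 0.0561
gripper_force: 24.9
```

Emit:
{"name": "carry_out", "arguments": {"moves": [{"jaw":0.045,"dx":0,"dy":0,"dz":0.001,"yaw":0},{"jaw":0.045,"dx":0,"dy":0,"dz":0,"yaw":0}]}}

```text
t: 19.15
tool_pos: [0.4934, 0.1584, 0.0774]
orientation: [-3.141, -0.025, -0.001]
force: [0.4, -0.3, -0.7]
opening: 0.0556
gripper_force: 24.9
```

Contact came at the predicted height, so I'll let go.

Emit:
{"name": "carry_out", "arguments": {"moves": [{"jaw":0.06,"dx":0,"dy":0,"dz":0,"yaw":0},{"jaw":0.08,"dx":0,"dy":0,"dz":0,"yaw":0},{"jaw":0.093,"dx":0,"dy":0,"dz":0,"yaw":0},{"jaw":0.093,"dx":0,"dy":0,"dz":0,"yaw":0},{"jaw":0.093,"dx":0,"dy":0,"dz":0,"yaw":0},{"jaw":0.093,"dx":0,"dy":0,"dz":-0.03,"yaw":0},{"jaw":0.093,"dx":0,"dy":0,"dz":-0.05,"yaw":0},{"jaw":0.093,"dx":0,"dy":0,"dz":-0.04,"yaw":-0.08}]}}

```text
t: 20.15
tool_pos: [0.4934, 0.1584, 0.199]
orientation: [-3.138, -0.153, -0.001]
force: [-0.0, -0.2, -0.5]
opening: 0.0932
gripper_force: 0.0
```

Emit:
{"name": "carry_out", "arguments": {"moves": [{"jaw":0.093,"dx":0.002,"dy":0.05,"dz":0,"yaw":0},{"jaw":0.093,"dx":0.002,"dy":0.055,"dz":0,"yaw":0},{"jaw":0.093,"dx":0.002,"dy":0.055,"dz":0,"yaw":0},{"jaw":0.093,"dx":0.002,"dy":0.055,"dz":0,"yaw":0},{"jaw":0.093,"dx":0.002,"dy":0.055,"dz":0,"yaw":0},{"jaw":0.093,"dx":0.004,"dy":0.052,"dz":0,"yaw":0},{"jaw":0.093,"dx":0,"dy":0,"dz":0,"yaw":0},{"jaw":0.093,"dx":0,"dy":0,"dz":0,"yaw":0}]}}

```text
t: 21.15
tool_pos: [0.5377, -0.1605, 0.1969]
orientation: [-3.137, -0.149, 0.001]
force: [0.5, 0.1, 0.1]
opening: 0.0929
gripper_force: 0.0
```

Run:
```python
from h import *
go(.539,-.161,.012,5.5)
m,im=snap("top","t8")
m2,i2=snap("wrist","w8")
cv2.imwrite("pics/c8.png",np.hstack([cv2.resize(im[140:280,170:290],(480,560),interpolation=cv2.INTER_CUBIC),np.pad(cv2.resize(i2[:,200:420],(308,560)),((0,0),(0,0),(0,0)))]))
```

```text
t 21.15 tcp [ 0.5377 -0.1605  0.1969] A 5.45 open 0.0929 F [0.5 0.1 0.1]
yaw -0.001 then dx 0.0012 dy 0.0006 dz 0.1849
```

View pics/c8.png

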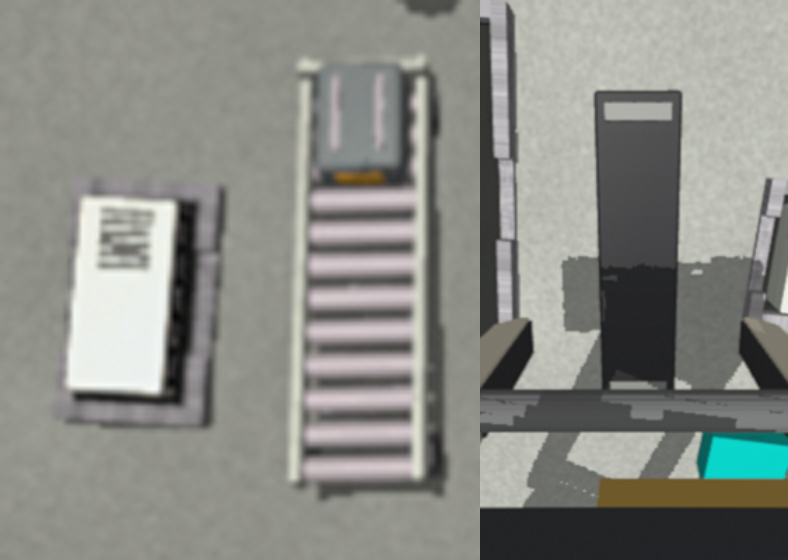

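The battery rests against the stop plate at (360,120), and the hub is in its tray. The case is straight under the tool (638,240). I'll grasp it.

Emit:
{"name": "carry_out", "arguments": {"grip_force": 45, "moves": [{"jaw":0.093,"dx":0.001,"dy":0,"dz":0.04,"yaw":0},{"jaw":0.093,"dx":0,"dy":0,"dz":0.06,"yaw":0},{"jaw":0.093,"dx":0,"dy":0,"dz":0.05,"yaw":0},{"jaw":0.093,"dx":0,"dy":0,"dz":0.03,"yaw":0},{"jaw":0.08,"dx":0,"dy":0,"dz":0.004,"yaw":0},{"jaw":0.07,"dx":0,"dy":0,"dz":0,"yaw":0},{"jaw":0.06,"dx":0,"dy":0,"dz":0,"yaw":0},{"jaw":0.055,"dx":0,"dy":0,"dz":0,"yaw":0}]}}

```text
t: 22.25
tool_pos: [0.5406, -0.1612, 0.0154]
orientation: [3.137, 0.151, 0.005]
force: [0.1, 1.7, 7.8]
opening: 0.0657
gripper_force: 45.0
```

Emit:
{"name": "carry_out", "arguments": {"moves": [{"jaw":0.055,"dx":0,"dy":0,"dz":0,"yaw":0},{"jaw":0.055,"dx":0,"dy":0,"dz":0,"yaw":0},{"jaw":0.055,"dx":0,"dy":0,"dz":-0.02,"yaw":0},{"jaw":0.055,"dx":0,"dy":0,"dz":-0.03,"yaw":0},{"jaw":0.055,"dx":0,"dy":0,"dz":-0.03,"yaw":0},{"jaw":0.055,"dx":0,"dy":0,"dz":0,"yaw":0}]}}

```text
t: 23.0
tool_pos: [0.5411, -0.1618, 0.0969]
orientation: [3.135, 0.15, 0.009]
force: [-0.0, 0.2, -4.4]
opening: 0.0655
gripper_force: 45.0
```

Emit:
{"name": "carry_out", "arguments": {"moves": [{"jaw":0.055,"dx":0,"dy":0,"dz":0,"yaw":0.066},{"jaw":0.055,"dx":0.008,"dy":-0.025,"dz":0,"yaw":0},{"jaw":0.055,"dx":0.009,"dy":-0.04,"dz":0,"yaw":0},{"jaw":0.055,"dx":0.009,"dy":-0.04,"dz":0,"yaw":0},{"jaw":0.055,"dx":0.009,"dy":-0.035,"dz":0,"yaw":0},{"jaw":0.055,"dx":0.006,"dy":-0.024,"dz":0,"yaw":0},{"jaw":0.055,"dx":0,"dy":0,"dz":0,"yaw":0},{"jaw":0.055,"dx":0,"dy":0,"dz":0,"yaw":0}]}}

```text
t: 24.0
tool_pos: [0.5741, 0.0039, 0.092]
orientation: [3.141, 0.047, -0.003]
force: [-0.7, 0.0, -5.3]
opening: 0.0661
gripper_force: 45.0
```

Run:
```python
from h import *
go(.577,.003,.0235,1.7)
m2,i2=snap("wrist","w9")
```

```text
t 24.0 tcp [0.5741 0.0039 0.092 ] A 1.72 open 0.0661 F [-0.7  0.  -5.3]
yaw 0.000 then dx 0.0028 dy 0.0010 dz 0.0685
```

View pics/w9.png

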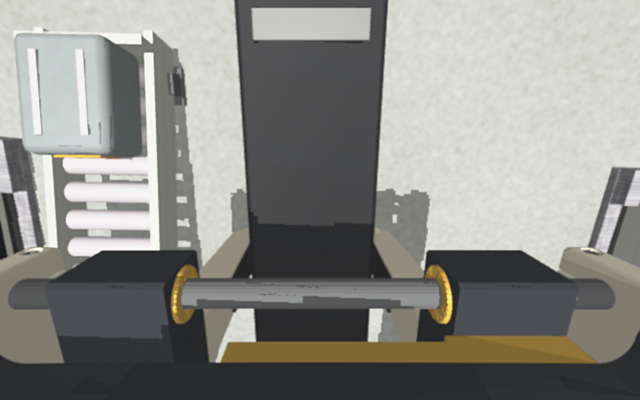

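The case is held straight, spanning columns 240 to 385, and hides its tray as expected from the geometry. The battery is still at the stop. I'll lower it.

Emit:
{"name": "carry_out", "arguments": {"moves": [{"jaw":0.055,"dx":0.003,"dy":0.001,"dz":0.02,"yaw":0},{"jaw":0.055,"dx":0,"dy":0,"dz":0.025,"yaw":0},{"jaw":0.055,"dx":0,"dy":0,"dz":0.012,"yaw":0},{"jaw":0.055,"dx":0,"dy":0,"dz":0.006,"yaw":0},{"jaw":0.055,"dx":0,"dy":0,"dz":0.002,"yaw":0},{"jaw":0.055,"dx":0,"dy":0,"dz":0,"yaw":0}]}}

```text
t: 24.8
tool_pos: [0.5786, 0.0034, 0.0288]
orientation: [3.141, 0.047, 0.002]
force: [-0.7, -0.3, -5.0]
opening: 0.0653
gripper_force: 45.0
```

Emit:
{"name": "carry_out", "arguments": {"moves": [{"jaw":0.055,"dx":0,"dy":0,"dz":0.002,"yaw":0},{"jaw":0.055,"dx":0,"dy":0,"dz":0.001,"yaw":0},{"jaw":0.055,"dx":0,"dy":0,"dz":0,"yaw":0}]}}

```text
t: 25.18
tool_pos: [0.578, 0.0035, 0.0252]
orientation: [3.141, 0.047, 0.0]
force: [-0.1, -0.3, -4.1]
opening: 0.0657
gripper_force: 45.0
```

Emit:
{"name": "carry_out", "arguments": {"moves": [{"jaw":0.055,"dx":0,"dy":0,"dz":0.0015,"yaw":0},{"jaw":0.055,"dx":0,"dy":0,"dz":0,"yaw":0}]}}

```text
t: 25.42
tool_pos: [0.5782, 0.0035, 0.0237]
orientation: [-3.141, -0.047, -0.001]
force: [-0.4, 0.1, -4.0]
opening: 0.0656
gripper_force: 45.0
```

Emit:
{"name": "carry_out", "arguments": {"moves": [{"jaw":0.055,"dx":0,"dy":0,"dz":0.001,"yaw":0},{"jaw":0.055,"dx":0,"dy":0,"dz":0,"yaw":0}]}}

```text
t: 25.68
tool_pos: [0.5782, 0.0035, 0.0234]
orientation: [3.141, 0.047, 0.0]
force: [-5.4, 0.8, 5.1]
opening: 0.0655
gripper_force: 45.0
```

On the floor. Release, lift and move clear.

Emit:
{"name": "carry_out", "arguments": {"moves": [{"jaw":0.07,"dx":0,"dy":0,"dz":0,"yaw":0},{"jaw":0.085,"dx":0,"dy":0,"dz":0,"yaw":0},{"jaw":0.085,"dx":0,"dy":0,"dz":0,"yaw":0},{"jaw":0.085,"dx":0,"dy":0,"dz":-0.03,"yaw":0},{"jaw":0.085,"dx":0,"dy":0,"dz":-0.05,"yaw":0},{"jaw":0.085,"dx":0,"dy":0,"dz":-0.06,"yaw":0},{"jaw":0.085,"dx":0,"dy":0,"dz":-0.06,"yaw":0},{"jaw":0.085,"dx":-0.05,"dy":0,"dz":-0.03,"yaw":0}]}}

```text
t: 26.68
tool_pos: [0.5305, 0.0017, 0.2565]
orientation: [3.141, 0.047, 0.008]
force: [-0.1, -0.5, 0.9]
opening: 0.085
gripper_force: 0.0
```

Emit:
{"name": "carry_out", "arguments": {"moves": [{"jaw":0.085,"dx":-0.05,"dy":0.03,"dz":0,"yaw":0},{"jaw":0.085,"dx":-0.04,"dy":0.04,"dz":0,"yaw":0},{"jaw":0.085,"dx":0,"dy":0.05,"dz":0,"yaw":0},{"jaw":0.085,"dx":0,"dy":0.05,"dz":0,"yaw":0},{"jaw":0.085,"dx":0,"dy":0,"dz":0,"yaw":0},{"jaw":0.085,"dx":0,"dy":0,"dz":0,"yaw":0}]}}

```text
t: 27.42
tool_pos: [0.4431, -0.1704, 0.2525]
orientation: [-3.141, -0.046, 0.0]
force: [0.3, 0.1, -0.2]
opening: 0.085
gripper_force: 0.0
```

Run:
```python
from h import *
m,im=snap("top","t10");s,i2=snap("scene","s10")
cv2.imwrite("pics/c10.png",np.vstack([cv2.resize(im[90:280,170:480],(480,294),interpolation=cv2.INTER_CUBIC),cv2.resize(i2[150:340,180:490],(480,294),interpolation=cv2.INTER_CUBIC)]))
```

```text
(no output)
```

View pics/c10.png

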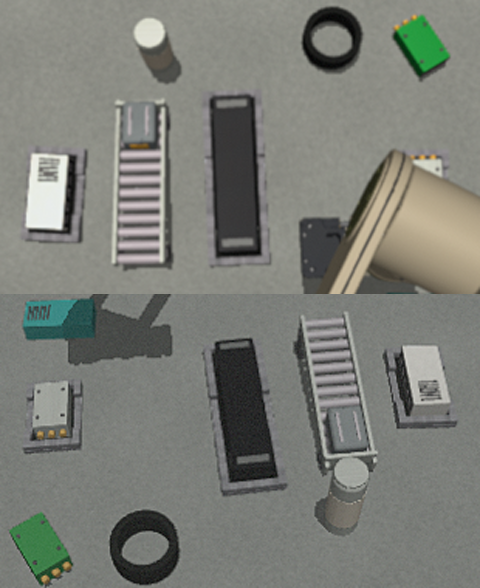

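Both views show the hub, converter and case flat in their trays and the battery at the stop. The tape and spray can have not moved. Handing in.

```bash
python3 -c "from plant import *;print(close_job())"
```

```text
the job is handed in; nothing more can be done
None
```

I handed the job in at about 27.5 s: the hub, converter and case lie flat in their trays, the battery has rolled down to the lane's stop, and the tape roll and spray can were left untouched.

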